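# Refit the lever on a laboratory ball valve and shut the valve

### The job

The ball valve clamped on the bench is back from service without its lever, and it was left part open. Put the loose lever on the splined spindle: feel for the one angle at which it slips on, without forcing the splines, push it fully home, then turn it clockwise until the valve is shut with the lever square across the pipe, and let go. Leave the other things on the bench where they are.

Things in the scene. Friction and masses are not known exactly. Their poses are not given: they have to be found in the camera images.
- lever_hub (a point): Loose steel lever, lying flat: middle of its hub, on the hole's axis, 17 mm above the underside. Hub 34 mm high; z up; flat arm with black sleeve to -x; two flats facing +y and -y, 36 mm apart, 22 mm long, to grip by. Through hole 17.8 mm wide with five grooves (5.6 mm wide, 24 mm over) at 60 degree steps, the sixth left out on the +x side, opposite the arm. 0.22 to 0.35 kg
- lever_tip (a point): Point in the lever's plastic sleeve, 125 mm from the hole's axis along the arm (lever -x), 9 mm above the underside; the sleeve ends at 130 mm. Arm and sleeve are 18 mm wide and at most 18 mm high. Same axes as lever_hub
- valve: Steel ball valve on a fixed 120 x 250 mm base plate; origin under the plate, on the spindle's axis. z up, pipe along y; only bonnet (44 mm wide) and spindle rise above 90 mm. Lever yaw relative to the valve: 0 = shut (axes parallel, arm to valve -x, square across the pipe), +1.57 rad = open (arm to valve -y). Shut by turning clockwise from above, to a stop that leaves the lever square
- spindle_top (a point): Upper end of the upright spindle, 126 mm above the valve's origin, same axes (they do not turn with it). Tapered nose 10 to 16.6 mm wide, 8 mm long, centres the hub; below it five splines (4 mm wide, 22.8 mm over, 16 mm long), the sixth left out, so the lever fits at one angle only: the gap lies on valve +x turned by the opening angle. Lever home: lever_hub 7 mm below this point
- spindle_foot (a point): Shoulder under the splines, where the hub's underside sits when home; out of line it stands on the spline tops 16 mm higher. Spindle starts 0.4 to 1.3 rad open: not measured, to be felt or seen. Its friction, 0.14 N m, holds it while a hub is lightly pressed and turned on it. Play on the splines 0.07 rad either way. Over 40 N of lever on spindle before home harms the splines
- handwheel: Loose black handwheel, 68 mm across, 20 mm high, not part of the job; origin at the middle of its underside
- clamp_ring: Loose steel pipe clamp ring, 62 mm across, 16 mm high, not part of the job; origin at the middle of its underside
- bottle: Brown glass reagent bottle, 72 mm across, about 150 mm high, not part of the job; origin at the middle of its underside
- beaker: Glass beaker, 72 mm across, 95 mm high, not part of the job; origin at the middle of its underside
- wash_bottle: White wash bottle, 64 mm across, 185 mm high with its spout, not part of the job; origin at the middle of its underside
- spanner: Steel spanner, 170 mm long, lying between robot and valve, not part of the job; origin under its middle
- screwdriver: Screwdriver, 190 mm long, lying between robot and lever, not part of the job; origin under its middle
Not all that is in view belongs to the job. Leave any pink or purple look-alike of the part that bears lever_hub alone.

How it is judged:
On the way, in this order (a step that is already met when the one before it is completed fails the run):
1. the lever is on the splines and fully home (horizontal distance between lever_hub and spindle_top below 0.004 m and z of lever_hub in the frame of spindle_top below -0.0045 m and angle between lever_hub's own z axis and vertical below 0.1 rad), for 0.2 s.
2. the valve is turned shut with the lever (all of step 1 and angle between the x axis of lever_hub and the x axis of valve, either way round below 0.1 rad and x of lever_tip in the frame of valve below -0.1 m), for 0.2 s.
At the end, for the whole second after the job is handed in: The lever sits on the spindle, hub within 2.5 mm of fully home and upright, square across the pipe within 0.1 rad (about 6 degrees) with its arm to the shut side, and is let go (all of step 2); the robot touches nothing.
It fails at once if the lever is forced onto the spindle (over 40 N before it is home) (contact force between lever and valve above 40 N and z of lever_hub in the frame of spindle_top above -0.004 m).
It fails at once if another thing on the bench is moved by more than 20 mm (distance of any of handwheel, clamp_ring, bottle, beaker, wash_bottle, spanner, screwdriver from where it was at the start of the episode above 0.02 m).
It fails at once if a bottle or the beaker is tipped (angle between any of bottle, beaker, wash_bottle's own z axis and vertical above 0.3 rad).
It also fails if it takes over 58 s, if anything falls off the work surface, if the arm or the gripper's body presses on something with over 40 N, if the wrist force passes 120 N, or if a joint passes its speed limit or range.

### The arm

A 6-joint arm with a two-finger parallel gripper is mounted at the origin on the work surface. World frame = base frame: x ahead of the robot, y to its left, z up, the work surface at z = 0. Lengths are in m, angles in rad, forces in N, time in s.
With the tool pointing down it reaches from about 0.375 to 0.9 m from the base axis. Payload 3.1 kg.
Tool frame: the origin (TCP) lies at the very end of the fingers, on their centre line; the grasp point (between the pads) lies 19 mm behind it; z points along the fingers, y is the direction in which the jaws open and shut (so a half turn about z gives the same grasp; the last joint's range is limited). The gripper opens to 87 mm and grips with 3 to 60 N. Pads are 19 mm wide; open, the fingers measure 117 mm over their backs; the gripper's body (75 mm by 190 mm) begins 51 mm behind the grasp point.
Start: joints at [-1.49, 0.527, 1.433, -0, 1.181, -0.178], TCP at [0.161, -0.604, 0.223] pointing down, gripper open.
Joint ranges: [-3.08, 3.08], [-0.75, 2.2], [0.22, 2.44], [-1.43, 4.57], [0, 2.65], [-2.85, 2.85]. Speed limits (rad/s): [2.79, 2.79, 3.14, 3.14, 3.14, 3.14].

### API

Orientations are given as a unit quaternion [x, y, z, w].
In Python, from rig import robot gives the robot as it stands.
- The arm moves only by the tool arm_command, never from a script. Its argument "targets" is a list of rows, each a list of 5 numbers: the shift along the tool's x, y, z in cm, then the turn about the tool's z in rad, then the finger opening in cm, from 0 to 8.7. In form: [[dx, dy, dz, spin, hand], ...]. A call has 1 to 5 rows; each row is the pose to reach, as a shift and turn from the pose commanded when the call began, along the tool's axes at that moment; what a row does not reach only later rows make up. A row lasts 1/8 s, in which the tool goes at most 62.5 mm and 10.7 degrees, less where a joint would pass 70% of its speed; a pose out of reach is approached as far as the arm can. A call with a gripper value outside its range is refused whole. The fingers move at their own pace and stop on an object; "newtons" is the grip in N (left out, the last holds). Time passes only in rows, so rows that repeat a pose let the fingers close. It gives the time, the measured TCP pose, the force and the opening at its end, in the units of the state.
- robot.get_obs(): the state, without advancing time (a new reading comes with each control period).
- robot.camera(name): name is "side" or "top"; returns (picture, depth): 420x560x3 uint8, red, green, blue; 420x560 float32, m along the optical axis (not along the pixel's ray), 0 where there is no reading.
- robot.camera_model(name): a dict with "mtx" (3x3 intrinsics, pixels), "extrinsics" (4x4, takes a point from world to camera coordinates). Camera axes: x right, y up, looking along -z (the intrinsics and any distortion apply to the point x, -y, -z); pixel columns grow to the right and rows downward; lengths in m; the calibration is good to about 2 mm. A picture is of the moment at which its call begins. camera_model takes no time and is no camera call.
- robot.hand_in(): hands the job in, once; it reports no verdict.
The state is a dict: "time": time; "q": joint angles; "joint_velocities": joint speeds; "joint_torque": joint torques, N m; "position": TCP position; "tool_rot": TCP orientation; "ft_force": force on the tool from outside, world axes, zero at the start; "moment": the same for the moment, N m; "grip_width": finger opening in m.
Only numpy, scipy, OpenCV 4.12 (cv2) and the standard library are available. Lean on these libraries where they do the work, as an engineer would, in place of code of your own. Each camera call takes 0.05 s, during which the arm holds its last target.

## Working session

There is one attempt and no reset: what is moved stays moved. The work goes in short steps, Python scripts to look and compute and a tool call to move; the robot and the scene stay as the last step left them, time stands still between calls to the robot, and variables do not carry over. Pictures are saved under pics/ and viewed, and the job is handed in when it is done.

Besides the shell and the picture viewer there is one more tool, called after "Emit:" as name([rows], argument=value, ...), one row to a line, values as JSON. arm_command: Moves the arm, as the interface text tells. Its arguments: {"type":"object","properties":{"targets":{"type":"array","items":{"type":"array","items":{"type":"number"}}},"newtons":{"type":"number"}},"required":["targets"]}

```bash
mkdir -p pics; ls; cat > h.py <<'E'
import numpy as np, cv2
from rig import robot
def grab(n,tag):
    p,d=robot.camera(n); np.savez(f'pics/{tag}.npz',p=p,d=d); cv2.imwrite(f'pics/{tag}.png',cv2.resize(p[:,:,::-1],(784,588))); return p,d
def crop(tag,u0,v0,u1,v1,out):
    p=np.load(f'pics/{tag}.npz')['p'][v0:v1,u0:u1,::-1]; s=min(800/(u1-u0),600/(v1-v0)); cv2.imwrite(f'pics/{out}.png',cv2.resize(p,None,fx=s,fy=s,interpolation=cv2.INTER_CUBIC)); print('scale',s)
def ray(n,u,v):
    m=robot.camera_model(n); K=np.array(m['mtx']);E=np.array(m['extrinsics'])
    d=np.linalg.inv(K)@[u,v,1]; d=np.array([d[0],-d[1],-d[2]]); R=E[:3,:3];t=E[:3,3]
    return -R.T@t, R.T@d
def atz(n,u,v,z):
    c,d=ray(n,u,v); return c+d*(z-c[2])/d[2]
def dep(n,tag,u,v):
    D=np.load(f'pics/{tag}.npz')['d'][int(v),int(u)]; c,d=ray(n,u,v); return c+d*D
def proj(n,P):
    m=robot.camera_model(n); K=np.array(m['mtx']);E=np.array(m['extrinsics'])
    p=E[:3,:3]@np.array(P)+E[:3,3]; q=K@[p[0],-p[1],-p[2]]; return q[:2]/q[2]
E
python3 - <<'E'
from h import *
print(robot.camera_model('top'),robot.camera_model('side'))
grab('top','t0');grab('side','s0')
print(robot.get_obs())
E
```

```text
pics
{'mtx': array([[439.61238897,   0.        , 272.24127906],
       [  0.        , 439.61238897, 209.08952992],
       [  0.        ,   0.        ,   1.        ]]), 'extrinsics': array([[ 0.00456334, -0.9998444 , -0.01703971,  0.03446007],
       [ 0.99721489,  0.00328152,  0.07450967, -0.5240084 ],
       [-0.07444216, -0.01733227,  0.9970747 , -1.35311012],
       [ 0.        ,  0.        ,  0.        ,  1.        ]])} {'mtx': array([[465.77370517,   0.        , 283.87181665],
       [  0.        , 465.77370517, 209.15649863],
       [  0.        ,   0.        ,   1.        ]]), 'extrinsics': array([[-0.99760358, -0.06914092, -0.00257368,  0.52996541],
       [ 0.03918328, -0.59523385,  0.80259662, -0.10068959],
       [-0.05702421,  0.80057242,  0.59651659, -1.44752947],
       [ 0.        ,  0.        ,  0.        ,  1.        ]])}
{'time': 0.1, 'q': array([-1.48948512e+00,  5.28365439e-01,  1.43374887e+00, -3.18981916e-05,
        1.18137822e+00, -1.78506189e-01]), 'joint_velocities': array([ 0.00078403, -0.00207001, -0.00191167, -0.00066821,  0.00168464,
       -0.000765  ]), 'joint_torque': array([-6.67291715e-04, -4.40985918e+01, -1.77150893e+01,  6.35930314e-02,
        5.34043915e-02, -3.65541734e-05]), 'position': array([ 0.1605281 , -0.60337049,  0.22168229]), 'tool_rot': array([ 9.91572492e-01,  1.29549569e-01,  3.14146741e-05, -9.49534119e-04]), 'ft_force': array([-0.13571667,  0.02907059, -0.59350865]), 'moment': array([-0.0025749 ,  0.02442908, -0.06018164]), 'grip_width': 0.08688853635717991}
```

View pics/t0.png

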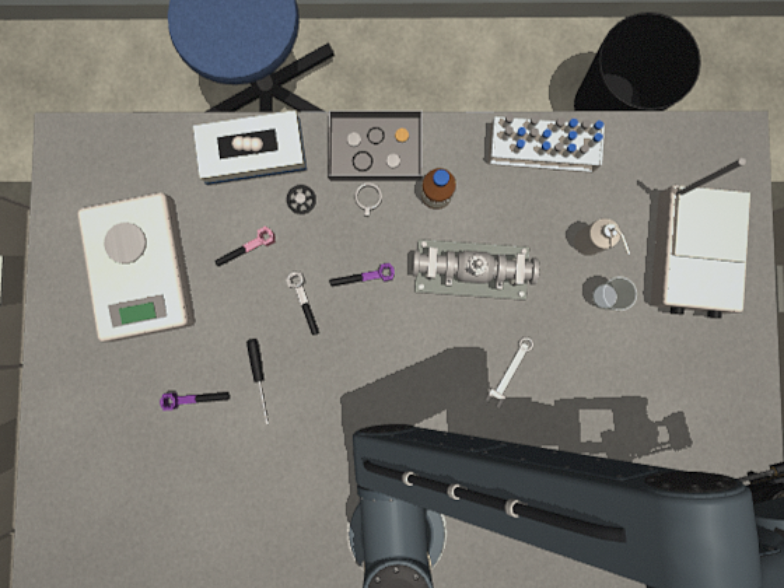

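View pics/s0.png

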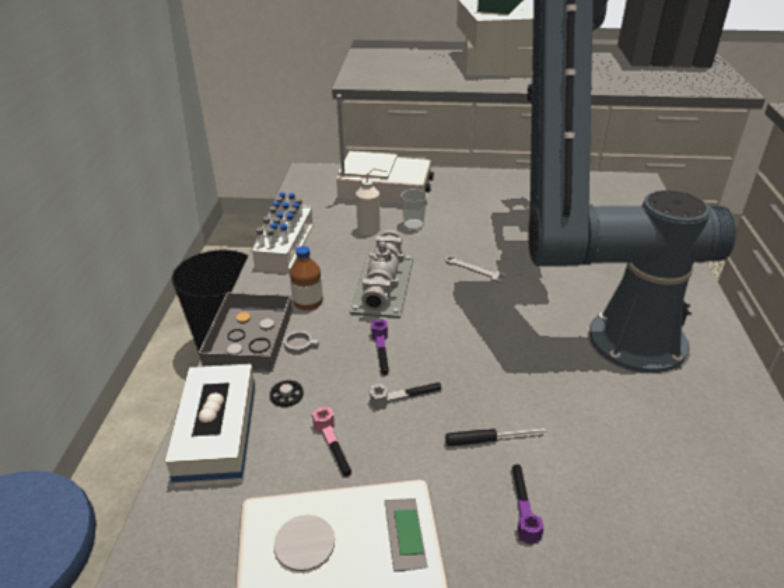

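The levers in the top view (784 px wide): steel with a black sleeve at (296,280), purple at (385,272) and (170,400), pink at (266,237). Only the steel one fits the description. The valve is at (477,266). I'll enlarge both to confirm.

```bash
python3 - <<'E'
from h import *
crop('t0',190,180,250,245,'c1');crop('t0',285,160,395,225,'c2')
crop('s0',245,155,305,230,'c3')
E
```

```text
scale 9.23076923076923
scale 7.2727272727272725
scale 8.0
```

View pics/c1.png

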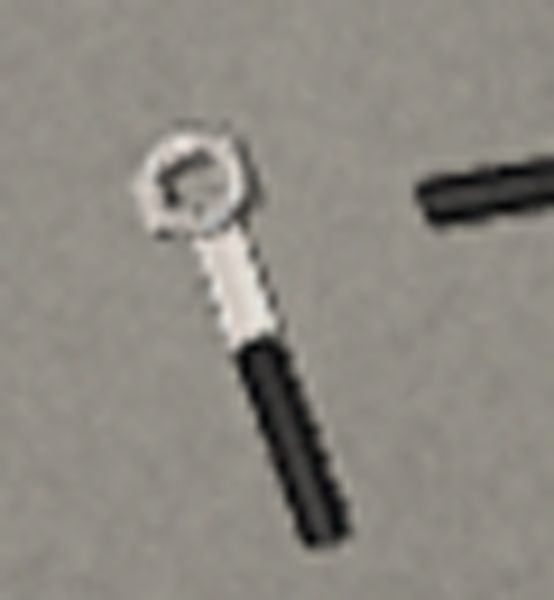

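View pics/c2.png

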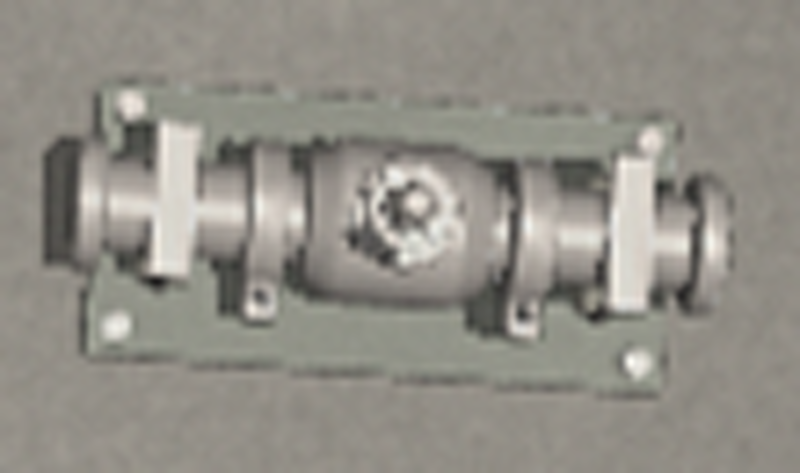

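View pics/c3.png

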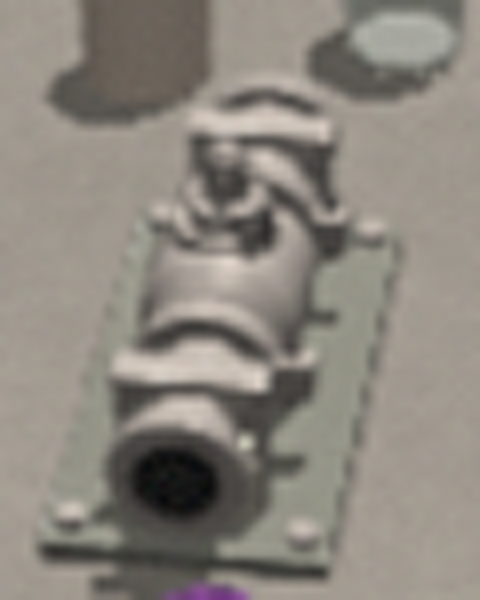

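```bash
python3 - <<'E'
from h import *
crop('t0',320,170,360,205,'c4');crop('s0',262,160,292,190,'c5')
def cloud(n,tag):
    D=np.load(f'pics/{tag}.npz')['d']; m=robot.camera_model(n); K=np.array(m['mtx']);E=np.array(m['extrinsics'])
    v,u=np.mgrid[:420,:560]; P=np.stack([(u-K[0,2])/K[0,0]*D,-(v-K[1,2])/K[1,1]*D,-D],-1)
    return (P-E[:3,3])@E[:3,:3]
np.set_printoptions(precision=1,suppress=True,linewidth=200)
C=cloud('top','t0')
print((C[190:240,200:230,2]*1000).astype(int)[::2,::1][:25])
print((C[178:203,322:360,2]*1000).astype(int))
np.save('pics/C.npy',C)
E
```

```text
scale 17.142857142857142
scale 20.0
[[  -4    1   -1    3   -2   -3   -5   -2    2    1   -1    0    0    0    1    0    1    0    0   -1    0    2    1    2    1    0   -1   -2   -1    2]
 [   1    0   -1   -3    0    3 1388   -2    0   -1   -1    1    2    1    3    4    0    0   -3    4    1   -3    2   -5    0    3    1    0   -3   -2]
 [   3    3    6    0    0    4    4    0    3   -5    0   -2    0    0   -1    1   -1    2    0    0    2    0    2    2    0    3   -4    3   -1   -4]
 [   0   -1    1   -4    2    0    1   32   36   29   32   24   34   34   32   33    8   -1    1    1    3    0   -2    4   -1    2    0    0    2    0]
 [   3    1    3   -5   -5   33   33   34   30   19    5    1    3   33   30   34   24    1    3    0   -1 1388   -2   -2   -1    1    4   -1    2   -3]
 [  -5   -1    0    0   -4   37   35   34    0    3   -1   -4   -2    0   -2   33   38   19    1    1   -1   -2    0   -7    4    2    2   -2 1388    1]
 [   1    2   -6   -6   -2   32   32   32   19    6   -2    2    1   31   30   36   22    9    1    1   -1    0    7    2    0    0    0    0    1
[... 6887 characters left out ...]
  69   76   71   71   71   74   77   70   76   71   74   74   67   68   67   62    9   34   57   68   67   68   72   72]
 [  56    7   15   15   10   13   57   61   62   64   61   68   65   68   73   66   70   74   65   70   71   73   73   68   72   71   73   64   59    8   14   37   53   66   63   72   70   65]
 [  63   13   12   11    6   10   10    6   56   55   61   58   60   61   67   61   61   64   64   62   65   60   64 1388   66   70   62   53    5    3    9   16   57   60   64   65   66   67]
 [  59   13    9    7    6    7    8    6    8   10   11   10    5    7   12   12   51   58   47   52   58   48   58   57   62   61    4   11   11   11    7   10   49   58   60   63   63   54]]
```

View pics/c4.png

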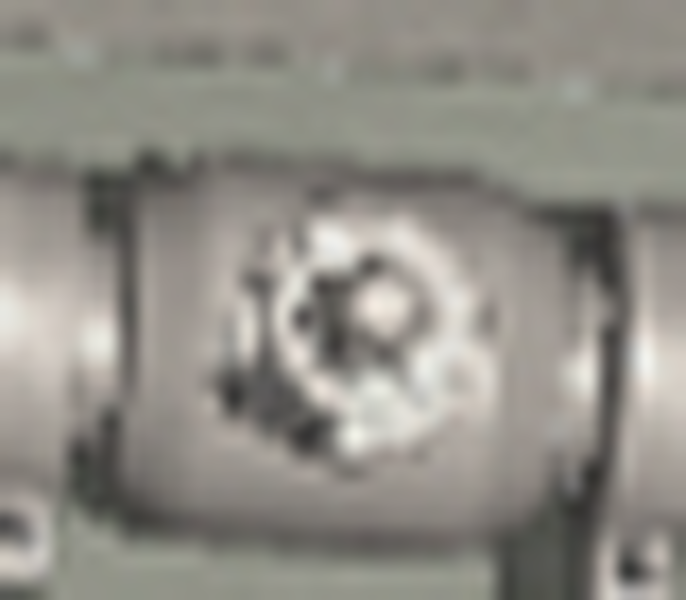

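View pics/c5.png

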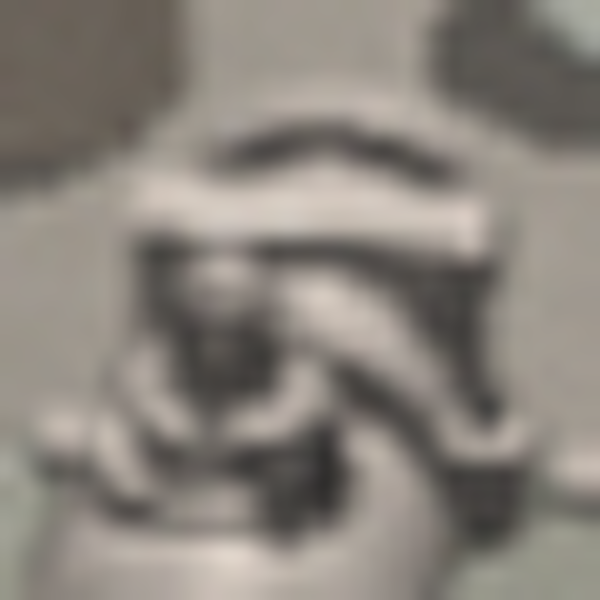

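```bash
python3 - <<'E'
from h import *
np.set_printoptions(precision=1,suppress=True,linewidth=220)
Ds=[];Ps=[]
for i in range(10):
    p,d=robot.camera('top'); Ds.append(d);Ps.append(p.astype(float))
D=np.median(Ds,0);P=np.mean(Ps,0)
np.savez('pics/avg.npz',D=D,P=P,Ds=Ds)
m=robot.camera_model('top'); K=np.array(m['mtx']);E=np.array(m['extrinsics'])
v,u=np.mgrid[:420,:560]; Q=np.stack([(u-K[0,2])/K[0,0]*D,-(v-K[1,2])/K[1,1]*D,-D],-1)
C=(Q-E[:3,3])@E[:3,:3]; np.save('pics/C.npy',C)
print((C[181:197,333:353,2]*1000).astype(int))
print(np.std([p[188,342] for p in Ps],0))
# spindle tip
s=C[181:197,333:353]; k=s[...,2]>.1235; print('tip',s[k].mean(0)*1000,k.sum())
print('tip px',atz('top',342.3,187.7,.126)*1000)
# lever
L=C[190:245,198:240]; z=L[...,2]; hub=L[(z>.027)&(z<.04)]; arm=L[(z>.009)&(z<.02)]
print('hub mean',hub.mean(0)*1000, 'bbox mid',(hub.min(0)+hub.max(0))/2*1000,hub.max(0)-hub.min(0))
(c,r)=cv2.minEnclosingCircle((hub[:,:2]*1000).astype(np.float32)); print(c,r)
far=arm[np.hypot(*(arm[:,:2]-hub[:,:2].mean(0)).T)>.03]
l=cv2.fitLine((far[:,:2]*1000).astype(np.float32),cv2.DIST_HUBER,0,.01,.01).ravel(); print('arm line',l)
pr=(far[:,:2]*1000-l[2:])@l[:2]; print('ends',l[2:]+l[:2]*pr.min(),l[2:]+l[:2]*pr.max())
# valve plate
g=P[150:240,280:400]; 
h=cv2.cvtColor(g.astype(np.uint8),cv2.COLOR_RGB2HSV); Z=C[150:240,280:400,2]
msk=((Z>.005)&(Z<.12)).astype(np.uint8); msk=cv2.morphologyEx(msk,cv2.MORPH_OPEN,np.ones((3,3),np.uint8))
X=C[150:240,280:400][(msk>0)]; plate=X[(X[:,2]<.02)]
print('plate',cv2.minAreaRect((plate[:,:2]*1000).astype(np.float32)))
print('E cam', -E[:3,:3].T@E[:3,3])
E
```

```text
[[ 75  74  75  74  76  75  73  75  72  72  71  71  73  73  71  74  69   9   8   9]
 [ 79  78  78  78  79  78  77  87  90  77  78  76  75  75  75  75  73  70  11   7]
 [ 81  80  80  82  89  90  89  90  92  89  91  91  81  79  79  79  78  75  69  63]
 [ 85  83  83  92  91  90 101 102 103 102 103  91  90  82  81  82  79  76  75  70]
 [ 84  84  91  90  91 102 101 102 102 102 115 117 102  89  85  83  82  78  75  74]
 [ 86  87  89  94 101 102 101 122 122 125 125 120 101  89  90  83  84  80  79  76]
 [ 86  91  91 102 101 102 110 122 125 124 124 125 102 101  89  85  83  82  78  78]
 [ 86  89  92 100 101 118 117 123 126 125 126 125 117 100  91  86  84  83  81  78]
 [ 86  91  89 103 102 116 115 122 124 124 124 122 101 102  89  87  85  84  82  81]
 [ 87  90  90 100 102 101 105 119 121 125 123 116 102 101  90  87  87  82  81  81]
 [ 85  89  98 100 100 102 100 118 118 112 115 117 100 101  89  86  84  84  82  80]
 [ 96  96  98  96 101 102 101 107 102 100 103 100 101  89  89  87  85  83  81  80]
 [ 84  96  96  97  97 103 102 101 102 102 101 100  90  92  83  84  83  82  82  78]
 [ 82  94  96  96  99  93 100  99 102 103  91  90  91  87  85  83  85  81  79  79]
 [ 82  80  96  86  91  98  99  90  92  92  90  90  88  83  84  84  81  80  78  77]
 [ 79  77  80  77  82  92  89  89  89  90  90  80  83  81  81  81  78  78  76  73]]
[0.7 0.8 0.7]
tip [ 578.3 -166.9  125.1] 15
tip px [ 578.5 -167.1  126. ]
hub mean [550.9 228.7  33.2] bbox mid [550.6 228.3  31.8] [0. 0. 0.]
(550.6724853515625, 228.3289794921875) 19.945140838623047
arm line [  1.    0.3 476.6 198.5]
ends [430.1 184. ] [533.5 216.4]
plate ((580.099365234375, -142.27870178222656), (300.01080322265625, 120.25028228759766), 86.13284301757812)
E cam [0.4 0.  1.4]
```

```bash
python3 - <<'E'
from h import *
np.set_printoptions(precision=3,suppress=True,linewidth=220)
z=np.load('pics/avg.npz');P=z['P'];C=np.load('pics/C.npy')
# sleeve by dark colour
sub=P[190:245,198:240].max(-1); L=C[190:245,198:240]
k=(sub<90)&(L[...,2]>.008)&(L[...,2]<.03); k&=(L[...,0]<.51)
far=L[k]; print(k.sum())
l=cv2.fitLine((far[:,:2]*1000).astype(np.float32),cv2.DIST_HUBER,0,.01,.01).ravel(); print(l,np.arctan2(l[1],l[0]))
print('mid z',far[:,2].mean(), cv2.minAreaRect((far[:,:2]*1000).astype(np.float32)))
H=L[(L[...,2]>.027)&(L[...,2]<.04)]; c=cv2.minAreaRect((H[:,:2]*1000).astype(np.float32)); print('hub',c,len(H))
hc=np.array([550.7,228.4]); t=(hc-l[2:]); print('offset of hub from line',t[0]*l[1]-t[1]*l[0], 'ang hub-sleeve',np.arctan2(t[1],t[0]))
# plate
S=C[150:235,280:400]; m=(S[...,2]>.003)&(S[...,2]<.014)
rgb=P[150:235,280:400]; green=(rgb[...,1]-rgb[...,0]>2)
k=green&m; cc=cv2.morphologyEx(k.astype(np.uint8),cv2.MORPH_OPEN,np.ones((2,2),np.uint8)); X=S[cc>0]
print('plate',cc.sum(),X[:,2].mean(),cv2.minAreaRect((X[:,:2]*1000).astype(np.float32)))
# gap fit
c0=np.array([.5784,-.167]); W=C[176:200,328:357].reshape(-1,3); r=W[:,:2]-c0
R=np.hypot(*r.T); A=np.arctan2(r[:,1],r[:,0])
best=[]
s=(R>.0088)&(R<.0125); print(s.sum())
for dx in np.arange(-2,2.1,.5):
 for dy in np.arange(-2,2.1,.5):
  r=W[:,:2]-c0-[dx/1e3,dy/1e3]; R=np.hypot(*r.T);A=np.arctan2(r[:,1],r[:,0])
  for g in np.arange(-3.14,3.14,.03):
    pred=np.full(len(W),.102); pred[R<.0083]=.118; pred=np.where(R<.005,.126,np.where(R<.0083,.126-(R-.005)/.0033*.008,pred))
    for i in range(1,6):
        a=A-g-i*np.pi/3; x=R*np.cos(a);y=R*np.sin(a); pred[(x>.0083)&(x<.0114)&(abs(y)<.002)]=.118
    q=R<.014; best.append((np.abs(W[q,2]-pred[q]).clip(0,.016).mean(),dx,dy,g))
best.sort(); print(np.array(best[:12]))
print([b for b in best if abs(((b[3]-best[0][3])+3.14)%6.28-3.14)>.5][:3])
E
```

```text
132
[  0.929   0.369 466.214 195.567] 0.3779808
mid z 0.015791940782803607 ((466.5606384277344, 196.5648651123047), (73.8758544921875, 17.729938507080078), 20.690244674682617)
hub ((551.2452392578125, 228.91802978515625), (32.81509780883789, 35.81882095336914), 20.438364028930664) 73
offset of hub from line 0.6632288987353725 ang hub-sleeve 0.3706636752722591
plate 241 0.010112466132977388 ((576.140380859375, -168.2091064453125), (243.4442138671875, 115.53398895263672), 86.15385437011719)
28
[[ 0.002  0.5    0.     0.58 ]
 [ 0.002  0.5    0.5    0.64 ]
 [ 0.002  1.     0.     0.58 ]
 [ 0.002 -0.5    0.     0.64 ]
 [ 0.002  1.     0.     0.55 ]
 [ 0.002  0.5    0.5    0.67 ]
 [ 0.002  0.5    0.5    0.7  ]
 [ 0.002  0.5    0.5   -0.41 ]
 [ 0.002  0.5    0.     0.67 ]
 [ 0.002  0.     0.     0.55 ]
 [ 0.002  0.     0.     0.58 ]
 [ 0.002  0.     0.     0.67 ]]
[(np.float64(0.0021462676648752836), np.float64(0.5), np.float64(0.5), np.float64(-0.4100000000000179)), (np.float64(0.002285863815828351), np.float64(0.5), np.float64(0.5), np.float64(-0.3800000000000181)), (np.float64(0.002302581719433656), np.float64(1.0), np.float64(0.0), np.float64(-1.5200000000000107))]
```

Emit:
arm_command([
  [4, -4.7, 0, 0, 6.5],
  [8, -9.4, 0, 0, 6.5],
  [12, -14.1, 0, 0, 6.5],
  [16, -18.8, 0, 0, 6.5],
  [20, -23.5, 0, 0, 6.5],
], newtons=50)

```text
time: 1.23
position: [0.2942, -0.324, 0.2229]
tool_rot: [0.992, 0.129, 0.0, 0.001]
ft_force: [0.4, 0.8, -0.2]
grip_width: 0.065
```

Emit:
arm_command([
  [4, -4.7, 0, 0, 6.5],
  [8, -9.4, 0, 0, 6.5],
  [12, -14.1, 0, 0, 6.5],
  [16, -18.8, 0, 0, 6.5],
  [20, -23.5, 0, 0, 6.5],
])

```text
time: 1.85
position: [0.4275, -0.0453, 0.223]
tool_rot: [0.992, 0.129, 0.001, 0.0]
ft_force: [0.5, -1.0, 0.3]
grip_width: 0.0651
```

Emit:
arm_command([
  [4, -4.7, 0, 0, 6.5],
  [8, -9.4, 3, 0, 6.5],
  [12, -14.1, 6, 0, 6.5],
  [16, -18.8, 8, -0.05, 6.5],
  [19.1, -23.5, 10, -0.1, 6.5],
])

```text
time: 2.48
position: [0.5483, 0.2207, 0.1259]
tool_rot: [0.984, 0.18, 0.001, 0.0]
ft_force: [0.5, 0.7, -0.2]
grip_width: 0.0651
```

Emit:
arm_command([
  [0, 0, 4, 0, 6.5],
  [0, 0, 8, 0, 6.5],
  [0, 0, 10, 0, 6.5],
  [0, 0, 11.3, 0, 6.5],
  [0, 0, 11.3, 0, 6.5],
])

```text
time: 3.1
position: [0.5466, 0.2187, 0.0129]
tool_rot: [0.984, 0.179, -0.001, 0.0]
ft_force: [-0.4, -0.2, 0.2]
grip_width: 0.0651
```

```bash
python3 - <<'E'
from h import *
o=robot.get_obs();print(o['position'],o['tool_rot'],o['ft_force'])
grab('side','s1');grab('top','t1'); crop('s1',230,240,350,330,'c6');crop('t1',170,150,260,240,'c7')
E
```

```text
[0.54663443 0.21869656 0.01289548] [ 9.83868546e-01  1.78891965e-01 -5.90143301e-04  2.02691564e-06] [-0.40772235 -0.21866929  0.16653832]
scale 6.666666666666667
scale 6.666666666666667
```

View pics/c6.png

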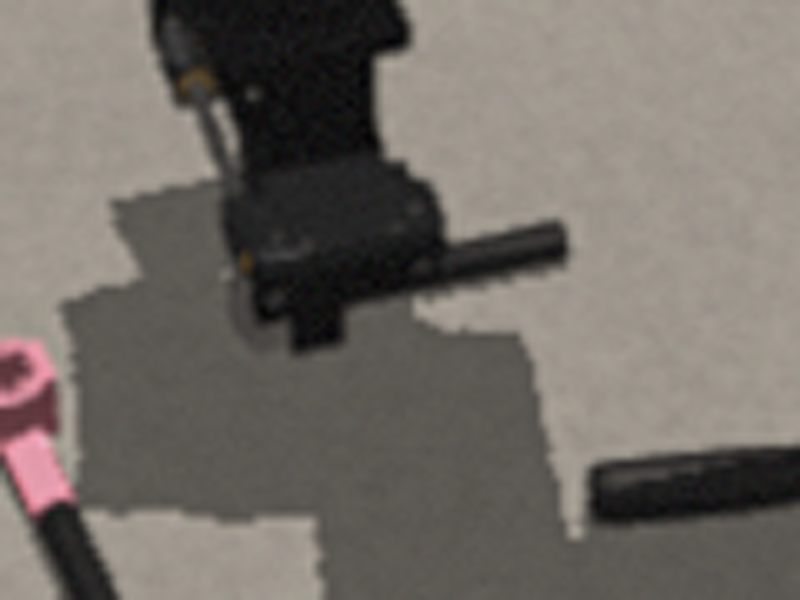

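View pics/c7.png

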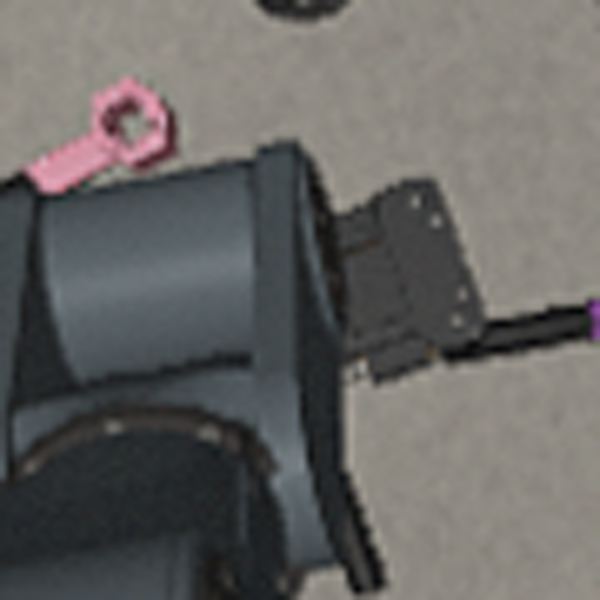

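Emit:
arm_command([
  [0.75, -0.8, 0.3, 0, 6.5],
  [0.75, -0.8, 0.3, 0, 6.5],
  [0.75, -0.8, 0.3, 0, 6.5],
])

```text
time: 3.58
position: [0.5513, 0.2292, 0.0108]
tool_rot: [0.984, 0.179, 0.0, 0.0]
ft_force: [-0.4, 0.5, -0.3]
grip_width: 0.0651
```

```bash
python3 - <<'E'
from h import *
o=robot.get_obs();print(o['position'],o['tool_rot'],o['ft_force'],o['moment'],o['joint_velocities'])
E
```

```text
[0.55125531 0.22922057 0.01080742] [9.83810869e-01 1.79209611e-01 2.99851313e-04 2.14870200e-05] [-0.38936926  0.54198892 -0.32752012] [ 0.01957149  0.04229597 -0.04858736] [-0.00407622  0.00053644  0.01018736 -0.00091653  0.00182048  0.00016623]
```

Position is good (hub expected at 0.551, 0.2287). I'll close with 55 N.

Emit:
arm_command([
  [0, 0, 0, 0, 3],
  [0, 0, 0, 0, 3],
  [0, 0, 0, 0, 3],
  [0, 0, 0, 0, 3],
  [0, 0, 0, 0, 3],
], newtons=55)

```text
time: 4.2
position: [0.5513, 0.2286, 0.0105]
tool_rot: [0.984, 0.179, 0.0, 0.0]
ft_force: [0.3, -2.4, 0.8]
grip_width: 0.0356
```

Emit:
arm_command([
  [0, 0, -2, 0, 3],
  [0, 0, -6, 0, 3],
  [0, 0, -11, 0, 3],
  [0, 0, -16, 0, 3],
  [0, 0, -18, 0, 3],
])

```text
time: 4.82
position: [0.5523, 0.2296, 0.195]
tool_rot: [0.984, 0.179, 0.003, -0.0]
ft_force: [0.1, -0.4, -3.3]
grip_width: 0.0352
```

```bash
python3 - <<'E'
from h import *
o=robot.get_obs();print(o['position'],o['tool_rot'],o['ft_force'],o['moment'],o['grip_width'])
grab('side','s2'); crop('s2',200,170,360,290,'c8')
E
```

```text
[0.55227477 0.229589   0.19497471] [ 9.83839268e-01  1.79025507e-01  3.17165318e-03 -3.21668078e-04] [ 0.0888983  -0.4495954  -3.31433524] [ 0.01920502 -0.04390128 -0.00723738] 0.03522445517937133
scale 5.0
```

View pics/c8.png

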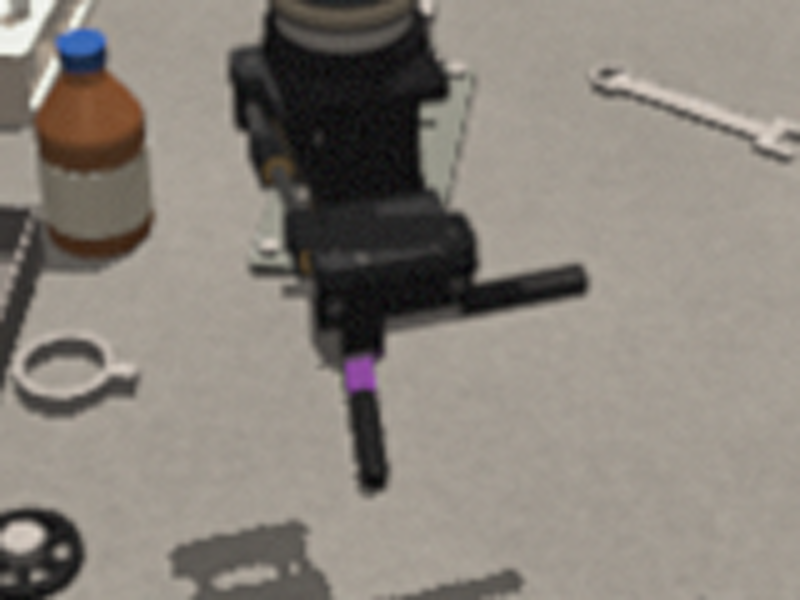

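Emit:
arm_command([
  [-1.6, 5.4, 0, 0, 3],
  [-3.2, 10.8, 0, 0, 3],
  [-4.8, 16.2, 0, 0, 3],
  [-6.4, 21.6, 0, 0, 3],
  [-8, 27, 0, 0, 3],
])

```text
time: 5.5
position: [0.5704, -0.0532, 0.1902]
tool_rot: [0.984, 0.179, -0.0, -0.001]
ft_force: [1.9, 0.2, -2.7]
grip_width: 0.0357
```

Emit:
arm_command([
  [-1.6, 5, 0, -0.1, 3],
  [-3.2, 9, 0, -0.2, 3],
  [-3.4, 11, 0, -0.24, 3],
  [-3.4, 11, 1, -0.24, 3],
  [-3.4, 11, 1, -0.24, 3],
])

```text
time: 6.12
position: [0.5763, -0.1649, 0.1787]
tool_rot: [0.955, 0.295, -0.002, -0.002]
ft_force: [-0.1, 1.0, -2.2]
grip_width: 0.0357
```

```bash
python3 - <<'E'
from h import *
o=robot.get_obs();print(o['position'],o['tool_rot'],2*np.arctan2(o['tool_rot'][1],o['tool_rot'][0]),o['ft_force'],o['moment'],o['joint_velocities'])
grab('side','s3'); crop('s3',210,110,330,210,'c9'); grab('top','t3')
crop('t3',270,140,390,240,'c10')
E
```

```text
[ 0.57626118 -0.16493131  0.17870755] [ 0.95540123  0.29529796 -0.00172248 -0.00215199] 0.5995370889897815 [-0.07368315  0.96662079 -2.17193516] [ 0.028063   -0.04211072  0.03758502] [ 0.01521415 -0.01328261 -0.01006881 -0.00213841  0.00314945 -0.00498056]
scale 6.0
scale 6.0
```

View pics/c9.png

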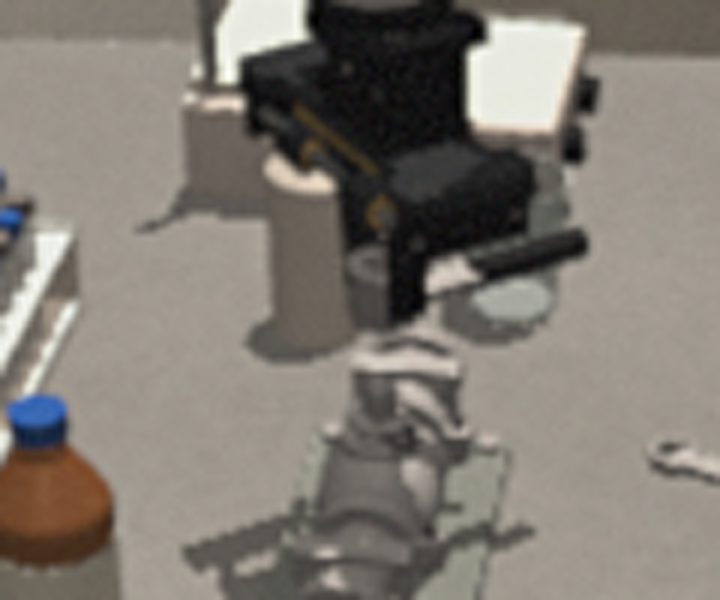

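View pics/c10.png

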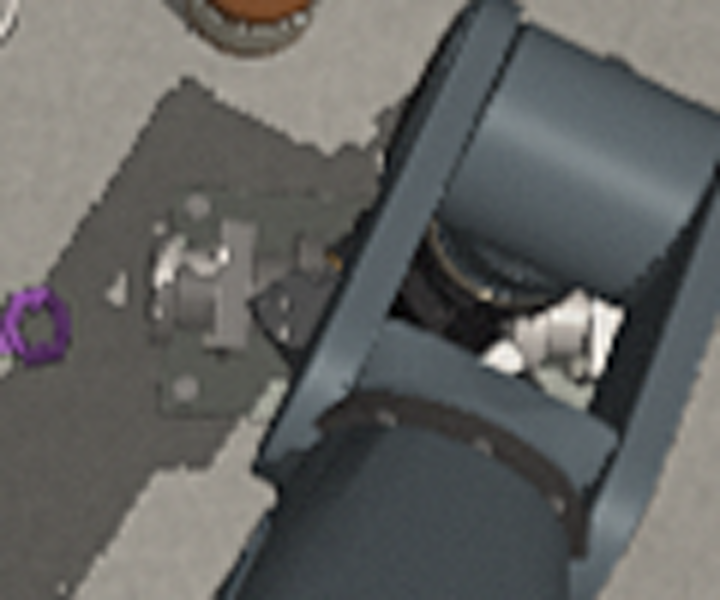

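```bash
python3 - <<'E'
from h import *
print(atz('side',273,173.6,.126), proj('side',[.5788,-.167,.126]),atz('top',342.2,187.7,.126),proj('top',[.5788,-.167,.126]))
E
```

```text
[ 0.57767382 -0.15765503  0.126     ] [272.90883479 172.07758671] [ 0.57845664 -0.16680344  0.126     ] [342.26747406 187.58185476]
```

Emit:
arm_command([
  [0.1, 0.3, 1, 0, 3],
  [0.1, 0.3, 2, 0, 3],
  [0.1, 0.3, 2.5, 0, 3],
  [0.1, 0.3, 2.5, 0, 3],
])

```text
time: 6.72
position: [0.5802, -0.1685, 0.1546]
tool_rot: [0.955, 0.295, -0.001, -0.001]
ft_force: [-0.2, -0.5, -3.6]
grip_width: 0.0359
```

```bash
python3 - <<'E'
from h import *
o=robot.get_obs();print(o['position'],o['tool_rot'],2*np.arctan2(o['tool_rot'][1],o['tool_rot'][0]),o['ft_force'],o['moment'],o['joint_velocities'])
grab('side','s4'); crop('s4',240,130,320,200,'c11')
E
```

```text
[ 0.58023386 -0.16848909  0.15464239] [ 9.55358738e-01  2.95447049e-01 -6.11121351e-04 -5.90396453e-04] 0.5998470696856537 [-0.18391004 -0.48539547 -3.63524351] [-0.03203162 -0.02601458  0.01612412] [-0.00160035 -0.0108984  -0.01047727  0.0011955   0.0019768   0.00017099]
scale 8.571428571428571
```

View pics/c11.png

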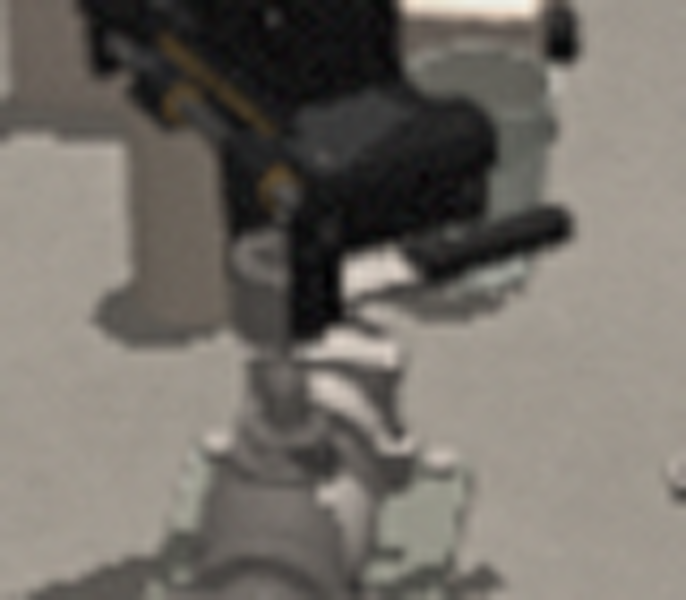

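Emit:
arm_command([
  [0, -0.2, 1, 0, 3],
  [0, -0.2, 1.6, 0, 3],
  [0, -0.2, 2, 0, 3],
  [0, -0.2, 2, 0, 3],
])

```text
time: 7.28
position: [0.5793, -0.1671, 0.135]
tool_rot: [0.955, 0.295, -0.0, -0.0]
ft_force: [0.6, 0.3, -3.9]
grip_width: 0.0357
```

Emit:
arm_command([
  [0, 0, 0.1, 0, 3],
  [0, 0, 0.2, 0, 3],
  [0, 0, 0.3, 0, 3],
  [0, 0, 0.4, 0, 3],
  [0, 0, 0.4, 0, 3],
])

```text
time: 7.9
position: [0.5799, -0.1679, 0.132]
tool_rot: [0.955, 0.296, 0.0, 0.001]
ft_force: [-0.5, -3.0, 2.0]
grip_width: 0.0359
```

Emit:
arm_command([
  [-0.05, 0.1, 0, 0, 3],
  [-0.05, 0.1, 0, 0, 3],
  [-0.05, 0.1, 0.1, 0, 3],
  [-0.05, 0.1, 0.2, 0, 3],
  [-0.05, 0.1, 0.2, 0, 3],
])

```text
time: 8.52
position: [0.5795, -0.1689, 0.1291]
tool_rot: [0.955, 0.296, -0.0, 0.001]
ft_force: [-0.1, -5.3, -2.4]
grip_width: 0.0353
```

Emit:
arm_command([
  [-0.06, 0.1, 0, 0, 3],
  [-0.06, 0.1, 0, 0, 3],
  [-0.06, 0.1, 0, 0, 3],
])

```text
time: 8.9
position: [0.5794, -0.1692, 0.1289]
tool_rot: [0.955, 0.295, -0.0, -0.0]
ft_force: [-1.5, -2.3, -3.3]
grip_width: 0.0352
```

Emit:
arm_command([
  [0, 0, 0.1, 0, 3],
  [0, 0, 0.1, 0, 3],
])

```text
time: 9.15
position: [0.5795, -0.1692, 0.1283]
tool_rot: [0.955, 0.295, -0.0, -0.0]
ft_force: [-1.6, -2.5, -2.8]
grip_width: 0.0355
```

Emit:
arm_command([
  [0, 0.03, 0.1, 0, 3],
  [0, 0.03, 0.2, 0, 3],
  [0, 0.03, 0.2, 0, 3],
])

```text
time: 9.52
position: [0.5795, -0.1695, 0.1263]
tool_rot: [0.955, 0.295, -0.0, -0.0]
ft_force: [-2.7, -2.4, -1.1]
grip_width: 0.0351
```

Emit:
arm_command([
  [0, 0.03, 0.1, 0, 3],
  [0, 0.03, 0.2, 0, 3],
  [0, 0.03, 0.3, 0, 3],
  [0, 0.03, 0.3, 0, 3],
])

```text
time: 10.02
position: [0.5796, -0.1697, 0.1231]
tool_rot: [0.955, 0.295, -0.001, -0.0]
ft_force: [-5.7, -1.8, -1.9]
grip_width: 0.0355
```

Emit:
arm_command([
  [-0.05, 0, 0.1, 0, 3],
  [-0.05, 0, 0.3, 0, 3],
  [-0.05, 0, 0.5, 0, 3],
  [-0.05, 0, 0.5, 0, 3],
])

```text
time: 10.52
position: [0.5796, -0.1699, 0.118]
tool_rot: [0.955, 0.295, -0.0, -0.0]
ft_force: [-4.7, -0.7, -3.2]
grip_width: 0.0355
```

Emit:
arm_command([
  [-0.05, 0, 0.1, 0, 3],
  [-0.05, 0, 0.3, 0, 3],
  [-0.05, 0, 0.4, 0, 3],
  [-0.05, 0, 0.4, 0, 3],
])

```text
time: 11.02
position: [0.5795, -0.1704, 0.1143]
tool_rot: [0.955, 0.295, 0.0, 0.0]
ft_force: [-2.0, -0.4, -2.9]
grip_width: 0.0355
```

```bash
python3 - <<'E'
from h import *
o=robot.get_obs();print(o['position'],2*np.arctan2(o['tool_rot'][1],o['tool_rot'][0]),o['ft_force'],o['moment'])
grab('side','s5'); crop('s5',240,130,320,200,'c12')
E
```

```text
[ 0.57953996 -0.17040118  0.11431609] 0.5996543248695198 [-2.02220679 -0.39150051 -2.93289405] [ 0.02781566  0.41797036 -0.02717784]
scale 8.571428571428571
```

View pics/c12.png

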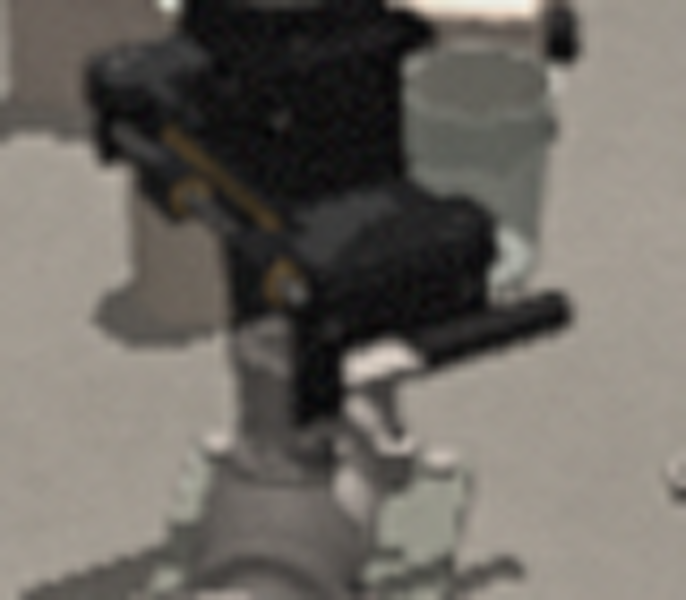

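Emit:
arm_command([
  [0, 0, 0.1, 0, 3],
  [0, 0, 0.2, 0, 3],
  [0, 0, 0.2, 0, 3],
])

```text
time: 11.45
position: [0.5795, -0.1705, 0.1125]
tool_rot: [0.955, 0.295, 0.0, 0.0]
ft_force: [-2.2, 0.4, -2.8]
grip_width: 0.0356
```

Emit:
arm_command([
  [0, 0, 0.1, 0, 3],
  [0, 0, 0.15, 0, 3],
  [0, 0, 0.15, 0, 3],
])

```text
time: 11.82
position: [0.5795, -0.1705, 0.1124]
tool_rot: [0.955, 0.295, 0.0, 0.0]
ft_force: [-4.4, 1.4, 5.7]
grip_width: 0.0357
```

Emit:
arm_command([
  [0, 0, 0, 0.12, 3],
  [0, 0, 0, 0.24, 3],
  [0, 0, 0, 0.36, 3],
  [0, 0, 0, 0.48, 3],
  [0, 0, 0, 0.48, 3],
])

```text
time: 12.45
position: [0.5785, -0.1694, 0.1124]
tool_rot: [0.998, 0.06, -0.001, -0.001]
ft_force: [-5.6, 4.2, 8.7]
grip_width: 0.0353
```

```bash
python3 - <<'E'
from h import *
o=robot.get_obs();print(o['position'],2*np.arctan2(o['tool_rot'][1],o['tool_rot'][0]),o['ft_force'],o['moment'])
E
```

```text
[ 0.57847547 -0.16943201  0.1123947 ] 0.11921528158550528 [-5.62749831  4.24133024  8.71304649] [ 0.63294542  0.94001084 -0.03465551]
```

Emit:
arm_command([
  [0, 0, 0, 0.08, 3],
  [0, 0, 0, 0.16, 3],
  [0, 0, 0, 0.16, 3],
])

```text
time: 12.82
position: [0.5783, -0.169, 0.1124]
tool_rot: [1.0, -0.02, -0.001, -0.001]
ft_force: [-5.6, 5.4, 9.0]
grip_width: 0.0358
```

```bash
python3 - <<'E'
from h import *
o=robot.get_obs();print(o['position'],2*np.arctan2(o['tool_rot'][1],o['tool_rot'][0]),o['ft_force'],o['moment'])
E
```

```text
[ 0.57833432 -0.16902222  0.11237103] -0.040640640102780845 [-5.61574954  5.3543456   9.02005541] [ 0.76109491  0.88250354 -0.00562098]
```

Emit:
arm_command([
  [0, 0, 0, 0.04, 3],
  [0, 0, 0, 0.08, 3],
  [0, 0, 0, 0.08, 3],
])

```text
time: 13.2
position: [0.5782, -0.1686, 0.1124]
tool_rot: [0.998, -0.059, -0.001, -0.001]
ft_force: [-5.2, 5.4, 9.5]
grip_width: 0.0356
```

```bash
python3 - <<'E'
from h import *
o=robot.get_obs();print(o['position'],2*np.arctan2(o['tool_rot'][1],o['tool_rot'][0]),o['ft_force'],o['moment'])
grab('side','s6'); crop('s6',220,120,340,210,'c13')
E
```

```text
[ 0.57819706 -0.16857533  0.11237167] -0.11764809524140715 [-5.17765985  5.4278512   9.45466927] [1.02910642 0.8839684  0.57515606]
scale 6.666666666666667
```

View pics/c13.png

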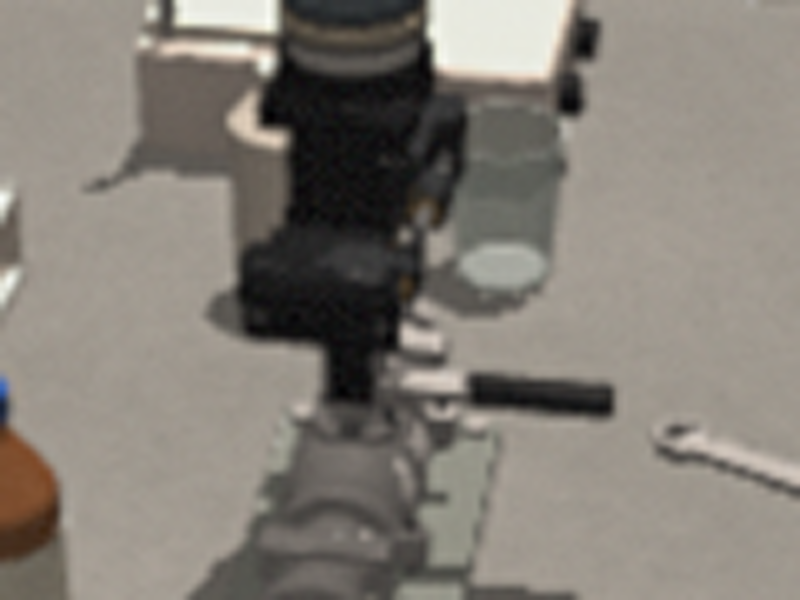

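Emit:
arm_command([
  [0, 0, 0, 0.03, 3],
  [0, 0, 0, 0.03, 3],
])

```text
time: 13.5
position: [0.5782, -0.1685, 0.1124]
tool_rot: [0.997, -0.072, -0.001, -0.001]
ft_force: [-6.4, 5.7, 9.4]
grip_width: 0.0356
```

```bash
python3 - <<'E'
from h import *
o=robot.get_obs();print(o['position'],2*np.arctan2(o['tool_rot'][1],o['tool_rot'][0]),o['ft_force'],o['moment'])
grab('top','t6'); crop('t6',270,140,390,240,'c14')
E
```

```text
[ 0.57822919 -0.16849235  0.1124041 ] -0.1448897749900304 [-6.36543934  5.71805658  9.39314037] [1.12288606 0.90885778 1.09548534]
scale 6.0
```

View pics/c14.png

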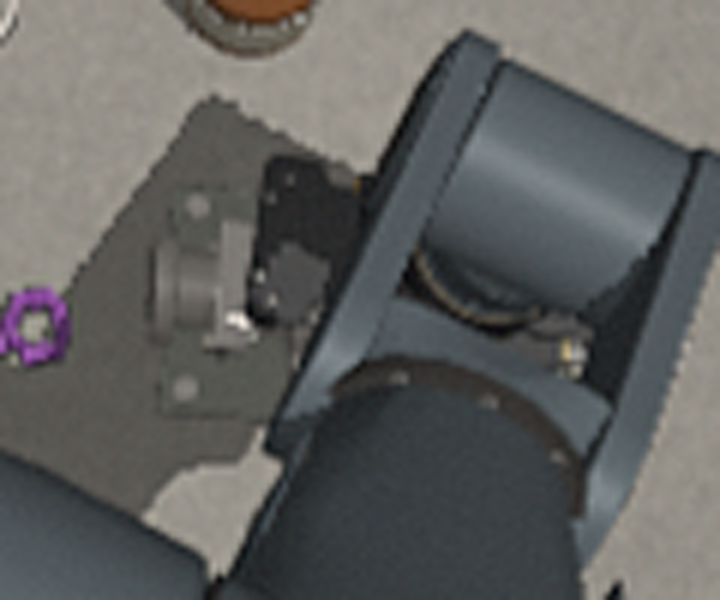

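Emit:
arm_command([
  [0, 0, 0, -0.04, 3],
  [0, 0, 0, -0.04, 3],
  [0, 0, -0.1, -0.04, 6],
  [0, 0, -0.1, -0.04, 6],
  [0, 0, -0.1, -0.04, 6],
])

```text
time: 14.18
position: [0.5804, -0.1713, 0.1123]
tool_rot: [0.998, -0.055, 0.001, 0.001]
ft_force: [0.9, -0.6, -0.1]
grip_width: 0.0564
```

Emit:
arm_command([
  [0, 0, -1, 0, 6],
  [0, 0, -4, 0, 6],
  [0, 0, -9, 0, 6],
  [0, 0, -13, 0, 6],
  [0, 0, -13, 0, 6],
])

```text
time: 14.8
position: [0.5819, -0.1719, 0.2468]
tool_rot: [0.998, -0.055, 0.005, 0.002]
ft_force: [0.1, 0.1, 0.2]
grip_width: 0.0599
```

Emit:
arm_command([
  [0, -5.5, 0, 0, 6],
  [0, -11, 0, 0, 6],
  [0, -16.5, 0, 0, 6],
  [0, -22, 0, 0, 6],
  [0, -27, 0, 0, 6],
])

```text
time: 15.42
position: [0.6084, 0.0997, 0.241]
tool_rot: [0.998, -0.055, -0.001, 0.0]
ft_force: [1.9, -0.9, -0.2]
grip_width: 0.06
```

```bash
python3 - <<'E'
from h import *
p,d=grab('top','t7');grab('side','s7'); crop('t7',270,140,390,240,'c15');crop('s7',230,140,330,215,'c16')
E
```

```text
scale 6.0
scale 8.0
```

View pics/c15.png

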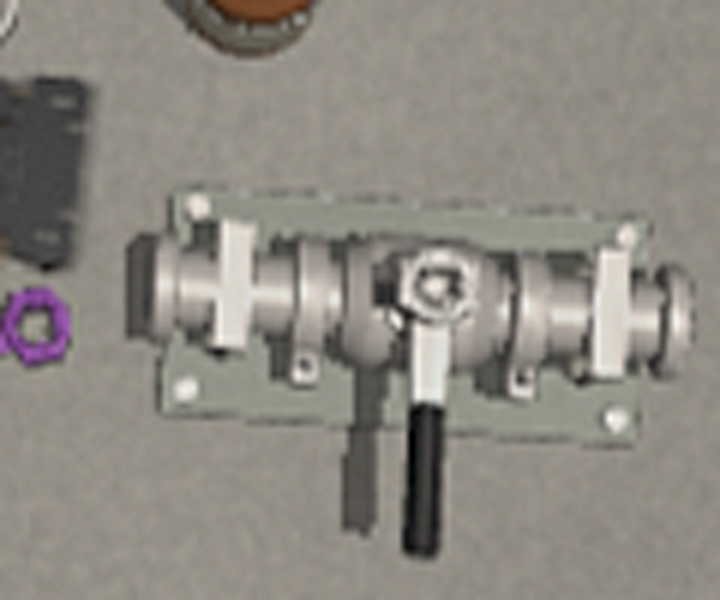

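View pics/c16.png

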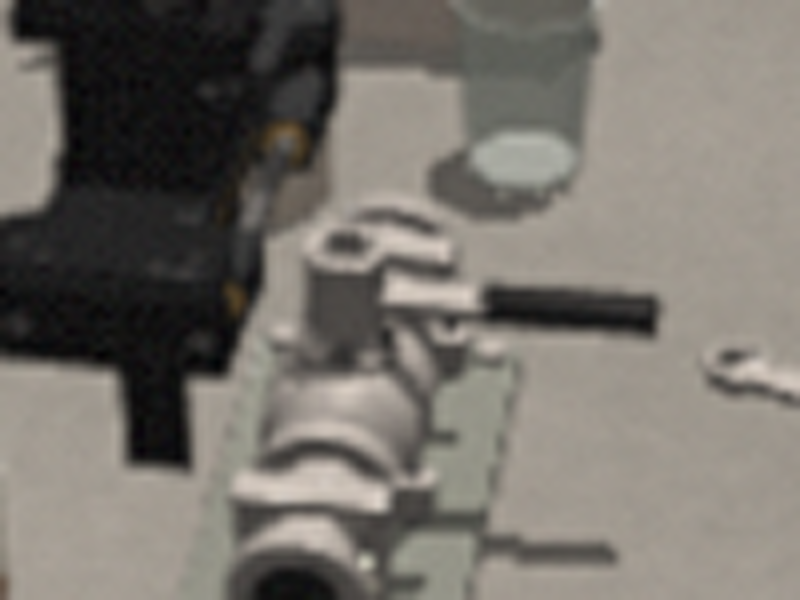

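```bash
python3 - <<'E'
from h import *
Ds=[];Ps=[]
for i in range(8):
    p,d=robot.camera('top'); Ds.append(d);Ps.append(p.astype(float))
D=np.median(Ds,0);P=np.mean(Ps,0)
m=robot.camera_model('top'); K=np.array(m['mtx']);E=np.array(m['extrinsics'])
v,u=np.mgrid[:420,:560]; Q=np.stack([(u-K[0,2])/K[0,0]*D,-(v-K[1,2])/K[1,1]*D,-D],-1)
C=((Q-E[:3,3])@E[:3,:3])[175:240,325:360]; rgb=P[175:240,325:360]
h=C[(C[...,2]>.131)&(C[...,2]<.143)]; print('hub',cv2.minAreaRect((h[:,:2]*1000).astype(np.float32)),np.median(h[:,2]))
k=(rgb.max(-1)<90)&(C[...,2]>.1)&(C[...,2]<.13); s=C[k]
l=cv2.fitLine((s[:,:2]*1000).astype(np.float32),cv2.DIST_HUBER,0,.01,.01).ravel(); l*=np.sign(l[0])**np.array([1,1,0,0])
print('sleeve',l,np.arctan2(l[1],l[0]),np.median(s[:,2]),cv2.minAreaRect((s[:,:2]*1000).astype(np.float32)))
for z in[.012]:
  # plate screws in c15 (scale 6, origin 270,140)
  q=[atz('top',270+a/6,140+b/6,z)[:2] for a,b in[(198,206),(627,235),(187,388),(617,419)]]
  for a,b in((0,1),(2,3)): t=q[a]-q[b]; print('valve yaw',np.arctan2(-t[0],t[1]),np.hypot(*t))
  print('centre',np.mean(q,0))
o=robot.get_obs();print(o['time'],o['grip_width'],o['ft_force'])
E
```

```text
hub ((577.9505615234375, -167.8479766845703), (34.652164459228516, 31.748964309692383), 89.66382598876953) 0.1353374629380323
sleeve [ 9.9988610e-01 -1.5093979e-02  4.9028619e+02 -1.6086519e+02] -0.015094552 0.1176327313692514 ((519.3247680664062, -159.030029296875), (26.934711456298828, 136.7357940673828), 86.06092071533203)
valve yaw -0.06624033819202226 0.2250778629631768
valve yaw -0.06919283937468813 0.22451131092702659
centre [ 0.57911691 -0.16916111]
15.925 0.060254911665830635 [-0.17839742  0.4912049  -0.18485616]
```

```bash
python3 - <<'E'
from h import *
# c15 readings: sleeve top centre line (z~.119): start (427,408), end (421,550); hub top (437,286) z .136
a=atz('top',270+427/6,140+410/6,.119);b=atz('top',270+421.5/6,140+548/6,.118);h=atz('top',270+437/6,140+286/6,.136)
for x,y in((a,b),(h,b),(h,a)): t=(x-y)[:2]; print(np.arctan2(t[1],t[0]),np.hypot(*t))
print(h)
Z=np.load('pics/t7.npz');P=Z['p'].max(-1)
pts=[]
for v in range(209,231):
    us=[u for u in range(330,352) if P[v,u]<75]
    if us: pts.append(atz('top',np.mean(us),v,.118)[:2]); print(v,us[0],us[-1],end='; ')
l=cv2.fitLine((np.array(pts)*1000).astype(np.float32),cv2.DIST_HUBER,0,.01,.01).ravel(); print(np.arctan(l[1]/l[0]))
E
```

```text
-0.04464472502547167 0.06644823413368224
-0.04635964226774726 0.12451863228985587
-0.04832196441796885 0.05807060767276997
[ 0.57731539 -0.16718956  0.136     ]
209 338 343; 210 332 343; 211 330 343; 212 338 343; 213 338 343; 214 338 343; 215 338 343; 216 338 343; 217 338 342; 218 338 342; 219 338 342; 220 338 342; 221 338 342; 222 338 342; 223 337 342; 224 337 342; 225 337 342; 226 337 342; 227 337 342; 228 337 342; 229 337 342; 230 337 342; -0.060323555
```

```bash
python3 - <<'E'
from h import *
print(robot.hand_in())
E
```

```text
the job is handed in; nothing more can be done
None
```

View pics/t7.png

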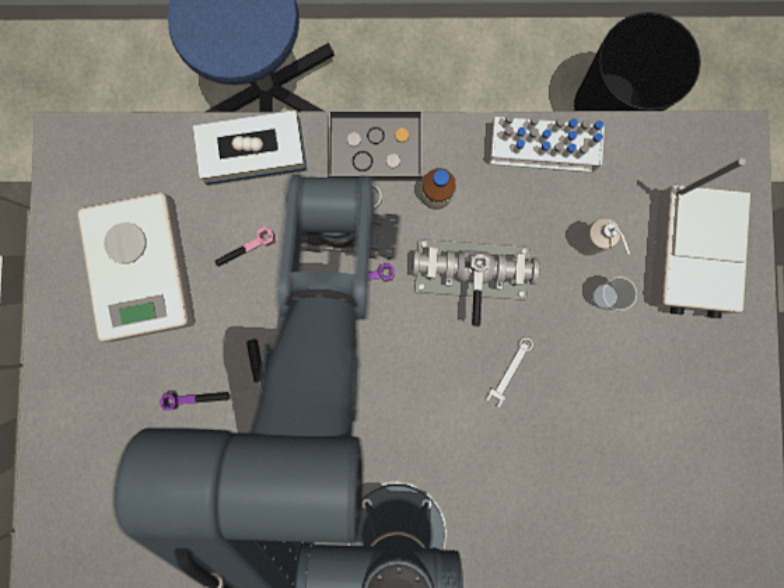

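The lever is on the spindle, fully home, and turned clockwise to the stop with its arm across the pipe on the shut side. I let go, moved the arm clear and handed the job in just after 15.9 s.

- **Fitting:** I read the spindle's missing spline from averaged depth at about 0.6 rad in the world frame (valve about 0.67 rad open). The lever slipped on at that angle on the first try. Wrist force readings stayed below about 10 N between moves until it was home.
- **Seating:** It stopped at the height worked out beforehand. After release the hub top measured 135.3 mm against 136 mm expected, so it is within about 1 mm of home.
- **Shut angle:** The turning moment rose to 1.1 N m against the stop before I backed off. The lever's yaw then read between −0.045 and −0.060 rad against the valve's −0.068 rad, so it is square to about 0.02 rad.
- **Disagreements:** One automatic line fit gave a lever yaw of −0.015 rad, because hub pixels got into it, so I discarded it. The spindle's real centre was about 3 mm in y from my camera estimate, which I corrected by feel.
- **Other things on the bench:** In the last top view, the spanner, bottle, beaker, wash bottle and look-alikes in sight stand where they were. The arm hid the handwheel and parts of the clamp ring and screwdriver, so I did not check those; the gripper stayed well above them.

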